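# Wind the microtome specimen back and hold its block clamp open

### The job

I want to put a fresh wax block into the microtome. Wind its coarse-feed wheel (the smaller one with the crank handle, on the machine's left side) round and round, with the top of the wheel going towards the rear, until the specimen head is all the way back at its stop; then pull the blue-tipped clamp lever on the head forward, away from the drive housing, against its spring as far as it goes. Finish while still holding the lever fully forward so that the clamp stays open for me, and on the way keep off the knife holder and leave the two wax blocks, the brush and the slide box where they are.

Things in the scene. Friction and masses are not known exactly. Their poses are not given: they have to be found in the camera images.
- microtome: Rotary microtome, fixed: base x -160 to +300, y -150 to +150 mm; cream housing x +70 to +298, y -150 to +150 mm, 216 mm high plus 10 mm tray rim. Origin on the bench under the block clamp, mid-width; x points from front (knife) to rear (housing), y to its left, z up. Coarse-feed wheel on its left (+y); the big wheel on its right is locked, not needed. Heights are above the bench.
- wheel_hub (a point): Point on the coarse-feed wheel's axis (which runs along the microtome's y), 125 mm high, in the plane in which handle_grip moves: handle_grip circles round this point at 40 mm radius. The wheel is a disc of 108 mm diameter whose outer face lies 54 mm from this point towards the machine (-y).
- handle_grip (a point): Where to hold the crank handle of the coarse-feed wheel: on the axis of the black cylindrical handle, which runs along the microtome's y, is 21 mm thick and 78 mm long and spins freely on its own pin. This point is 54 mm outside the wheel's outer face and 28 mm short of the handle's free end.
- coarse_wheel (a joint): Angle of the coarse-feed wheel (rad): grows as the wheel's top turns to the rear (microtome's +x), up to a hard stop at 0, specimen head fully back. At angle a, handle_grip is 40 mm * (sin a along the microtome's x, cos a up) from wheel_hub: straight up at the stop. Starts at -14 to -8.5 (1.3 to 2.3 turns to wind). Needs 1 to 2 N at the handle; stays where it is left.
- specimen_head (a joint): Feed position of the specimen head (m): 0 = fully back, positive = forward towards the knife (microtome's -x). 4 mm for each turn of the coarse-feed wheel.
- lever_arm: The sprung clamp release lever on the left (+y) side of the block clamp: a steel arm 54 mm long, 9 x 6 mm, with a blue cross-cylinder at its end (24 mm long along the microtome's y, 16 mm diameter). Origin on its pivot axis, which runs along the microtome's y; its z axis points along the arm to the blue end.
- lever_knob (a point): Centre of the blue cylinder at the end of the clamp lever, 60 mm from the pivot; about 246 mm above the bench with the lever at rest, 238 mm at the stop. Free air round and above it; the top of the clamp body is at 200 mm.
- lever_pivot (a point): Centre of the lever's pivot, on the specimen head, 187 mm above the bench.
- clamp_lever (a joint): Angle of the clamp lever (rad). 0 = at rest, leaning 0.20 back (to the housing) from upright; grows as its top is pulled forward (microtome's -x); hard stop at 0.75 (0.55 forward of upright), clamp fully open. The spring pulls it back when let go: 3.5 N at the blue end to start it, 8 N to keep it at the stop.
- knife_holder: Knife holder on the microtome's base in front of (-x) the specimen head, with a red finger guard over the blade; fixed. It reaches x -143 to -57 mm, y -76 to +76 mm in the microtome's frame and 152 mm high. Same origin and axes as the microtome. Do not touch it.
- block_a: Bystander: wax block on a yellow cassette, 28 x 40 x 14 mm, lying on the white cold plate (40 mm high, 150 x 170 mm) to the left of the microtome. Origin at the centre of its underside.
- block_b: Bystander: wax block on a green cassette, 28 x 40 x 14 mm, on the same cold plate. Origin at the centre of its underside.
- brush: Bystander: small section brush, about 146 mm long and 9 mm thick, lying in the tray on top of the microtome's housing. Origin near its middle on its underside, its x along the brush.
- slide_box: Bystander: grey slide box with a blue lid, 87 x 102 x 33 mm, standing on the bench to the left of the microtome. Origin at the centre of its underside.

How it is judged (in metres and radians):
On the way:
1. the coarse-feed wheel has been wound until the specimen head is back at its stop, the clamp lever still at rest (value of joint coarse_wheel above -0.4 rad and value of joint specimen_head below 0.001 m and value of joint clamp_lever below 0.15 rad), for 0.2 s.
At the end, for the whole second after the job is handed in: The robot holds the clamp lever (contact force over 2 N) within 0.07 rad of its forward stop (joint over 0.68 of 0.75 rad), while the coarse-feed wheel is within 0.4 rad of its stop and the specimen head within 1 mm of fully back (value of joint clamp_lever above 0.68 rad and value of joint coarse_wheel above -0.4 rad and value of joint specimen_head below 0.001 m and contact force between any of the fingers, the arm and lever_arm above 2 N); the arm keeps its last pose, push and grip.
It fails at once if the knife holder is touched (over 2 N) (contact force between any of the fingers, the arm and knife_holder above 2 N).
It fails at once if a wax block, the brush or the slide box is moved by more than 30 mm (distance of any of block_a, block_b, brush, slide_box from where it was at the start of the episode above 0.03 m).
It also fails if it takes over 67 s, if anything falls off the work surface, if the arm or the gripper's body presses on something with over 40 N, if the wrist force passes 120 N, or if a joint passes its speed limit or range.

### The arm

A 6-joint arm with a two-finger parallel gripper is mounted at the origin on the work surface. World frame = base frame: x ahead of the robot, y to its left, z up, the work surface at z = 0. Lengths are in mm, angles in rad, forces in N, time in s.
With the tool pointing down it reaches from about 275 to 750 mm from the base axis. Payload 10.2 kg.
Tool frame: the origin (TCP) lies on the centre line of the jaws, within the pads' length; the fingertips stand 8 mm ahead of it and the grasp point (between the pads) lies 11 mm behind it; x points along the fingers, y is the direction in which the jaws open and shut, and the axes are right-handed (so a half turn about x gives the same grasp; the last joint's range is limited). The gripper opens to 85 mm and grips with 20 to 120 N. Pads are 22 mm wide; open, the fingers measure 114 mm over their backs; the gripper's body (76 mm by 85 mm) begins 54 mm behind the grasp point. The pads swing forward as they close: fully open they stand 13 mm farther back than shut.
Start: joints at [-1.365, 0.313, 1.498, -0, 1.331, -0.223], TCP at [218.273, -477.481, 239.294] pointing down, gripper open.
Joint ranges: [-2.94, 2.94], [-0.97, 2.17], [0.19, 2.56], [-1.23, 4.37], [0.02, 3.11], [-2.88, 2.88]. Speed limits (rad/s): [2.39, 2.39, 3.01, 3.14, 3.14, 3.14].

### API

Orientations are given as a unit quaternion [w, x, y, z].
In Python, from rig import ctrl, vision, workorder gives the robot as it stands. The module is installed in compiled form; this text tells all that it offers.
- The arm moves only by the shell command python3 -m jog 'ROWS' [OPENING] [FORCE]. ROWS is JSON, a list that holds one entry, the list of rows, each a list of 6 numbers: the shift along the tool's x, y, z in m, then the turn, a rotation vector about the tool's x, y, z in rad. A call has 1 to 12 rows; each row shifts and turns the commanded pose from where the row before left it, along the tool's axes as they then stand; what a row does not reach is not made up. A row lasts 1/8 s, in which the tool goes at most 62.5 mm and 10.7 degrees, less where a joint would pass 70% of its speed; a pose out of reach is approached as far as the arm can. A call is refused whole if a number of a shift passes 0.0625 or a number of a turn 0.188, either way. A call with a gripper value outside its range is refused whole. OPENING is the closure in counts, from 0 (fully open) to 255 (shut), set as the call begins (- or left out, the last holds). The fingers move at their own pace and stop on an object; FORCE is the grip in N (left out, the last holds). Time passes only in rows, so rows that do not move let the fingers close. It gives the time, the measured TCP pose, the force and the opening at its end, in the units of the state.
- ctrl.sense(): the state, without advancing time (a new reading comes with each control period).
- vision.capture(name): name is "side" or "top" or "wrist"; returns a dict with "image" (384x512x3 uint8, red, green, blue), "mtx" (3x3 intrinsics, pixels), "R" (3x3) and "t" (3): a world point X has camera coordinates R X + t; the wrist camera has in their place "hand_eye" (4x4, takes a point from camera to tool coordinates, whose origin is the TCP and whose axes are the tool frame's). Camera axes: x right, y down, z forward; pixel columns grow to the right and rows downward; lengths in mm; the calibration is good to about 2 mm. A picture is of the moment at which its call begins: read the wrist's pose just before it. There is no depth.
- workorder.finish_job(): hands the job in, once; it reports no verdict.
The state is a dict: "time_s": time; "joints": joint angles; "dq": joint speeds; "tau": joint torques, N m; "eef_pos": TCP position; "ee_rot": TCP orientation; "force": force on the tool from outside, world axes, zero at the start; "wrist_torque": the same for the moment, N m; "grip_width": opening from 0.0 (shut) to 1.0 (fully open).
Only numpy, scipy, OpenCV 4.12 (cv2) and the standard library are available. Lean on these libraries where they do the work, as an engineer would, in place of code of your own. Each camera call takes 0.05 s, during which the arm holds its last target.

## Working session

There is one attempt and no reset: what is moved stays moved. The work goes in short steps, Python scripts to look and compute and a shell command to move; the robot and the scene stay as the last step left them, time stands still between calls to the robot, and variables do not carry over. Pictures are saved under pics/ and viewed, and the job is handed in when it is done.

```bash
mkdir -p pics; ls
python3 - <<'E'
from rig import ctrl,vision
import cv2,numpy as np
s=ctrl.sense();print(s)
for n in("side","top","wrist"):
    c=vision.capture(n);cv2.imwrite(f"pics/{n}0.png",c["image"][:,:,::-1])
    np.savez(f"{n}0.npz",**{k:v for k,v in c.items()})
    print(n,{k:np.round(v,3).tolist() for k,v in c.items() if k!="image"})
E
```

```text
pics
{'time_s': 0.0, 'joints': array([-1.36536937e+00,  3.13480933e-01,  1.49845154e+00, -3.43311217e-06,
        1.33099852e+00, -2.23404482e-01]), 'dq': array([-0.00143626,  0.00054923,  0.00040028, -0.00019688, -0.00059419,
        0.00083714]), 'tau': array([ 1.90163206e-03, -4.12262714e+01, -2.59743744e+01, -3.29406510e-05,
        4.12361172e-03, -1.29718777e-05]), 'eef_pos': array([ 218.23291153, -477.21691532,  238.71380076]), 'ee_rot': array([ 0.14998284,  0.69091752,  0.15092916, -0.69091137]), 'force': array([-0.65365548, -0.43521675,  0.33576066]), 'wrist_torque': array([-0.02088292,  0.01181075, -0.00270039]), 'grip_width': 1.001705902623974}
side {'mtx': [[447.101, 0.0, 254.107], [0.0, 447.101, 193.578], [0.0, 0.0, 1.0]], 'R': [[-0.925, -0.379, 0.016], [-0.267, 0.622, -0.736], [0.269, -0.685, -0.677]], 't': [525.143, 146.611, 1138.314]}
top {'mtx': [[375.763, 0.0, 255.005], [0.0, 375.763, 187.144], [0.0, 0.0, 1.0]], 'R': [[0.001, -1.0, -0.014], [-0.99, 0.001, -0.143], [0.143, 0.014, -0.99]], 't': [185.285, 538.892, 1048.755]}
wrist {'mtx': [[301.801, 0.0, 253.175], [0.0, 301.801, 196.402], [0.0, 0.0, 1.0]], 'hand_eye': [[-0.001, -0.317, 0.948, -135.331], [1.0, -0.0, 0.001, 0.67], [0.0, 0.948, 0.317, -81.639], [0.0, 0.0, 0.0, 1.0]]}
```

View pics/side0.png

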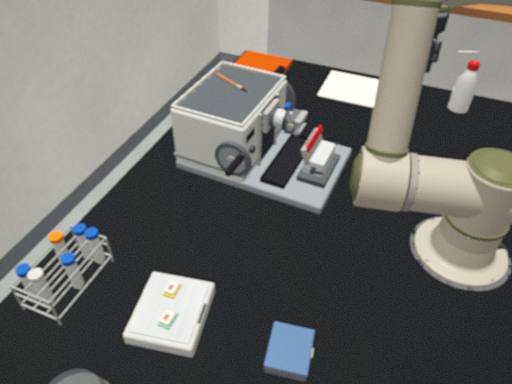

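View pics/top0.png

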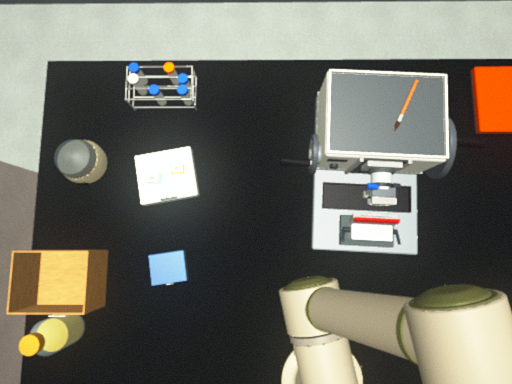

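View pics/wrist0.png

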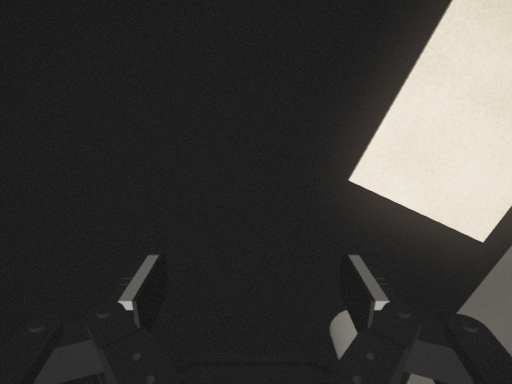

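Run:
```python
import cv2
t=cv2.imread("pics/top0.png");s=cv2.imread("pics/side0.png")
cv2.imwrite("pics/t1.png",cv2.resize(t[60:260,270:470],None,fx=3,fy=3,interpolation=2))
cv2.imwrite("pics/s1.png",cv2.resize(s[45:220,160:360],None,fx=4,fy=3.4,interpolation=2)[:600])
```

```text
(no output)
```

View pics/t1.png

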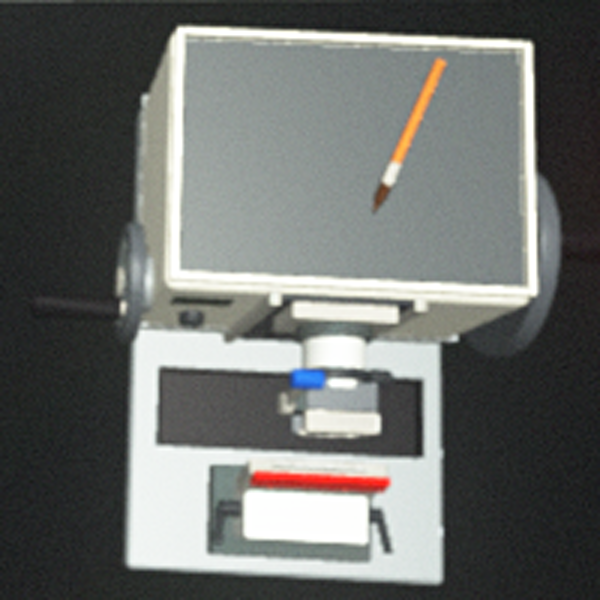

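View pics/s1.png

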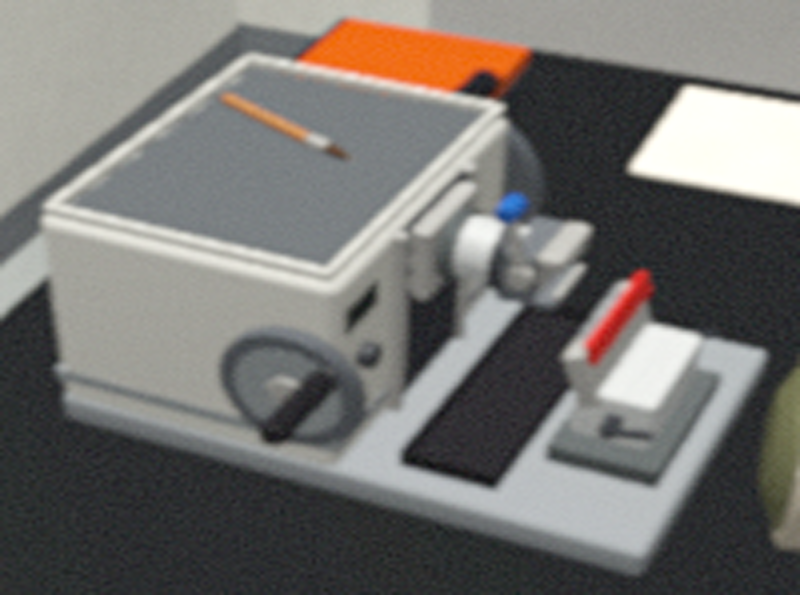

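```bash
cat > h.py <<'E'
import numpy as np, cv2
def cam(n):
    return np.load(n+"0.npz")
C={n:cam(n) for n in("top","side")}
def ray(n,uv):
    c=C[n];d=np.linalg.inv(c["mtx"])@np.array([uv[0],uv[1],1.]);R=c["R"]
    return -R.T@c["t"],R.T@d/np.linalg.norm(d)
def plane(n,uv,z):
    o,d=ray(n,uv);return o+d*(z-o[2])/d[2]
def tri(a,b):
    o1,d1=ray("top",a);o2,d2=ray("side",b)
    A=np.stack([d1,-d2],1);s=np.linalg.lstsq(A,o2-o1,rcond=None)[0]
    p,q=o1+s[0]*d1,o2+s[1]*d2
    return (p+q)/2,np.linalg.norm(p-q)
T=lambda u,v:(270+(u-1)/3,60+(v-1)/3)
S=lambda u,v:(160+(u-1.5)/4,45+(v-1.2)/3.4)
E
python3 - <<'E'
from h import *
np.set_printoptions(precision=1,suppress=True)
m=np.array([[298,150],[298,-150],[70,-150],[70,150]],float)
tc=[(177,27),(533,41),(534,300),(167,284)]
sc=[(45,208),(250,55),(505,105),(325,275)]
# order in side: rear-left, rear-right, front-right, front-left
for n,F,cs in(("top",T,tc),("side",S,sc)):
    P=np.array([plane(n,F(*c),226)[:2] for c in cs]);print(n,P)
    a,b=m-m.mean(0),P-P.mean(0)
    th=np.arctan2((a[:,0]*b[:,1]-a[:,1]*b[:,0]).sum(),(a*b).sum());R=np.array([[np.cos(th),-np.sin(th)],[np.sin(th),np.cos(th)]])
    o=P.mean(0)-R@m.mean(0);print("yaw",th*57.3,"org",o,"res",P-(m@R.T+o))
for k,a,b in(("handle end",(33,303),(269,436)),("handle base",(118,308),(330,380)),("knob",(310,379),(512,207))):
    print(k,tri(T(*a),S(*b)))
print("wheel c",plane("side",S(290,388),125))
print("knob top z246",plane("top",T(308,379),246),plane("side",S(512,207),246))
E
```

```text
top [[ 811.6   -1.3]
 [ 797.8 -295.4]
 [ 578.4 -280.6]
 [ 592.1   12.6]]
yaw -3.07273450560865 org [ 511.3 -131.3] res [[-5.2 -3.8]
 [-3.   1.6]
 [ 5.3  4.3]
 [ 2.9 -2.1]]
side [[ 812.9    1.5]
 [ 800.1 -293.4]
 [ 585.3 -284.5]
 [ 602.9   12.1]]
yaw -2.834329739867328 org [ 516.5 -132. ] res [[-8.7 -1.6]
 [-6.7  3.1]
 [ 6.3  0.8]
 [ 9.1 -2.3]]
handle end (array([594.1, 117.1, 152.1]), np.float64(2.8419091439608475))
handle base (array([587.1,  42.7, 153.6]), np.float64(1.381778537372851))
knob (array([512.8, -91.8, 248.4]), np.float64(3.235736093087469))
wheel c [621.6  29.1 125. ]
knob top z246 [511.6 -91.3 246. ] [515.6 -95.3 246. ]
```

```bash
cat >> h.py <<'E'
from scipy.spatial.transform import Rotation as Ro
YAW=np.radians(-3.0)
XM=np.array([np.cos(YAW),np.sin(YAW),0]);YM=np.array([-np.sin(YAW),np.cos(YAW),0]);ZM=np.array([0,0,1.])
RG=np.stack([-ZM,XM,-YM],1)
def now():
    from rig import ctrl
    s=ctrl.sense();q=s["ee_rot"];return s,Ro.from_quat([q[1],q[2],q[3],q[0]]).as_matrix()
def togo(p,R=RG):
    s,Rn=now()
    print("t",round(s["time_s"],2),"pos",np.round(s["eef_pos"],1),"F",np.round(s["force"],1),"grip",round(float(s["grip_width"]),3),"q",np.round(s["joints"],2))
    print("shift tool mm",np.round(Rn.T@(np.array(p)-s["eef_pos"]),1),"rotvec tool",np.round(Ro.from_matrix(Rn.T@R).as_rotvec(),3))
E
python3 - <<'E'
from h import *
togo([590,88,300]); print(np.round(now()[1],2))
E
```

```text
t 0.15 pos [ 218.2 -477.3  238.9] F [ 0.   0.5 -0.1] grip 0.997 q [-1.37  0.31  1.5  -0.    1.33 -0.22]
shift tool mm [ -60.7 -359.6 -573.2] rotvec tool [-1.09e+00 -1.00e-03  1.00e-03]
[[-0.    0.42 -0.91]
 [ 0.   -0.91 -0.42]
 [-1.   -0.   -0.  ]]
```

```bash
python3 -m jog '[[[-0.024,0,0,-0.18,0,0],[-0.024,0,0,-0.18,0,0],[-0.024,0,0,-0.18,0,0],[-0.024,0,0,-0.18,0,0],[-0.024,0,0,-0.18,0,0],[-0.024,0,0,-0.18,0,0]]]' 0 20
python3 - <<'E'
from h import *
togo([590,100,300])
E
```

```text
time_s: 0.9
eef_pos: [218.2, -477.4, 383.9]
ee_rot: [0.486, 0.514, 0.486, -0.514]
force: [-0.8, -0.3, 0.1]
grip_width: 0.999
t 0.9 pos [ 218.2 -477.4  383.9] F [-0.8 -0.3  0.1] grip 0.999 q [-1.37  0.26  1.2  -0.    1.68 -1.31]
shift tool mm [  84.1  338.8 -597.2] rotvec tool [-0.004 -0.001  0.   ]
```

```bash
python3 -m jog '[[[0,0.028,-0.05,0,0,0],[0,0.028,-0.05,0,0,0],[0,0.028,-0.05,0,0,0],[0,0.028,-0.05,0,0,0],[0,0.028,-0.05,0,0,0],[0,0.028,-0.05,0,0,0],[0,0.028,-0.05,0,0,0],[0,0.028,-0.05,0,0,0],[0,0.028,-0.05,0,0,0],[0,0.028,-0.05,0,0,0],[0,0.028,-0.05,0,0,0],[0,0.028,-0.05,0,0,0]]]'
python3 - <<'E'
from h import *
from rig import vision
togo([590,100,300])
s,R=now()
c=vision.capture("wrist");cv2.imwrite("pics/w1.png",c["image"][:,:,::-1]);np.savez("w1.npz",R_t=R,p=s["eef_pos"],mtx=c["mtx"],he=c["hand_eye"])
E
```

```text
time_s: 2.4
eef_pos: [591.5, 102.3, 383.1]
ee_rot: [-0.484, -0.515, -0.484, 0.515]
force: [0.9, -0.9, 1.2]
grip_width: 1.002
t 2.4 pos [591.5 102.3 383.1] F [ 0.9 -0.9  1.2] grip 1.002 q [-0.02  0.45  0.94 -0.    1.75  0.04]
shift tool mm [83.1 -1.3  2.4] rotvec tool [-0.01  0.    0.  ]
```

View pics/w1.png

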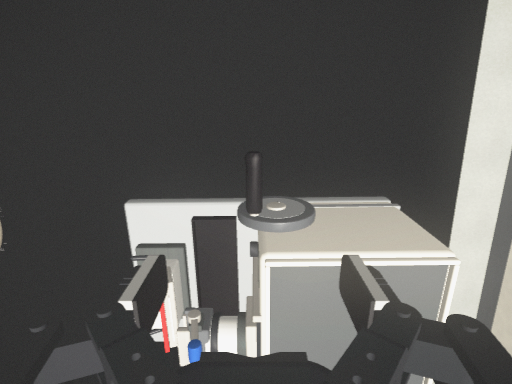

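```bash
cat >> h.py <<'E'
def wplane(f,uv,z):
    c=np.load(f);d=np.linalg.inv(c["mtx"])@np.array([uv[0],uv[1],1.]);H=c["he"]
    o=c["R_t"]@H[:3,3]+c["p"];d=c["R_t"]@H[:3,:3]@d
    return o+d*(z-o[2])/d[2]
E
python3 - <<'E'
from h import *
np.set_printoptions(precision=1,suppress=True)
for uv,z in(((276.5,209),125),((277.5,206),125),((254,157),153),((254,211),153),((254,157),148),((194,350),246),((258,257),226),((455,260),226)):print(uv,wplane("w1.npz",uv,z))
i=cv2.imread("pics/w1.png")
cv2.imwrite("pics/w1c.png",cv2.resize(i[140:370,120:350],None,fx=2.6,fy=2.6,interpolation=2))
E
```

```text
(276.5, 209) [620.2  31.1 125. ]
(277.5, 206) [621.8  35.4 125. ]
(254, 157) [593.6 111.6 153. ]
(254, 211) [589.3  40.9 153. ]
(254, 157) [593.6 110.7 148. ]
(194, 350) [512.  -89.2 246. ]
(258, 257) [591.9  15.2 226. ]
(455, 260) [808.   -2.1 226. ]
```

View pics/w1c.png

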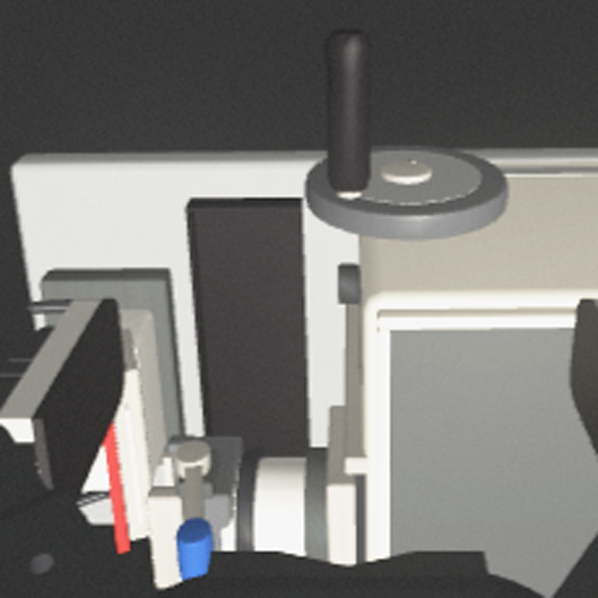

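```bash
python3 -m jog '[[[0.04,0.0015,0.008,-0.01,0,0],[0.04,0,0,0,0,0],[0.04,0,0,0,0,0],[0.04,0,0,0,0,0],[0.04,0,0,0,0,0],[0.044,0,0,0,0,0],[0,0,0,0,0,0]]]'
python3 - <<'E'
from h import *
from rig import vision
togo([592.6,94,139])
s,R=now()
c=vision.capture("wrist");cv2.imwrite("pics/w2.png",c["image"][:,:,::-1]);np.savez("w2.npz",R_t=R,p=s["eef_pos"],mtx=c["mtx"],he=c["hand_eye"])
c=vision.capture("side");cv2.imwrite("pics/s2.png",c["image"][40:240,150:350,::-1].repeat(3,0).repeat(3,1))
E
```

```text
time_s: 3.32
eef_pos: [590.2, 92.5, 136.5]
ee_rot: [-0.485, -0.511, -0.489, 0.514]
force: [-0.2, -1.0, 1.3]
grip_width: 1.001
t 3.33 pos [590.2  92.5 136.5] F [-0.2 -1.   1.3] grip 1.001 q [-0.04  0.57  1.4   0.    1.19  0.01]
shift tool mm [-2.5  2.3 -1.7] rotvec tool [0.    0.    0.007]
```

View pics/w2.png

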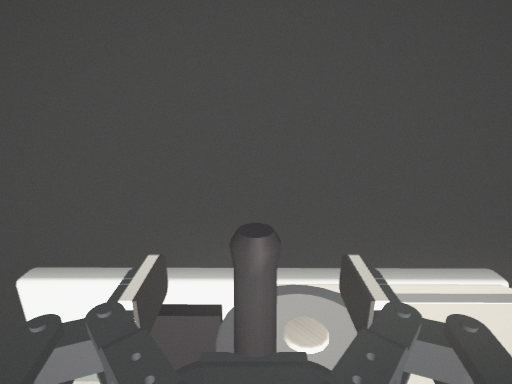

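View pics/s2.png

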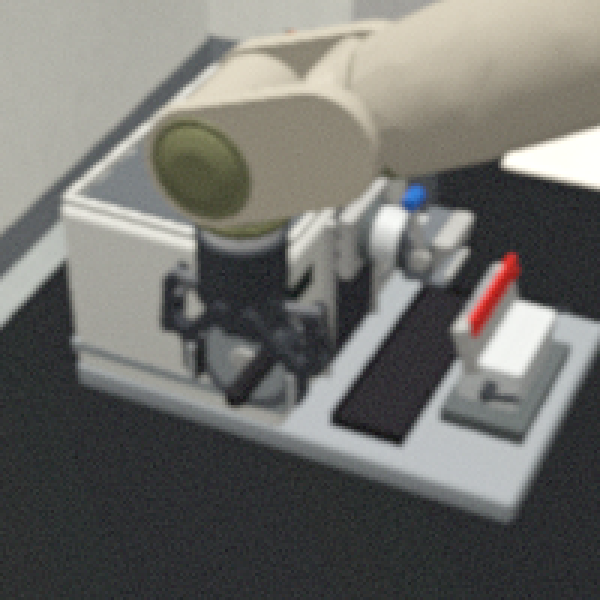

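Run:
```python
from h import *
from scipy.optimize import least_squares
D=[(218.2,-477.3,238.9,-1.365,.3135,1.498),(218.2,-477.4,383.9,-1.37,.26,1.20),(591.5,102.3,383.1,-.02,.45,.94),(590.2,92.5,136.5,-.04,.57,1.40)]
D=np.array(D)
r=D[:,0]*np.cos(D[:,3])+D[:,1]*np.sin(D[:,3]);l=-D[:,0]*np.sin(D[:,3])+D[:,1]*np.cos(D[:,3])
print(r,l)
A=np.zeros((8,4))
for i,d in enumerate(D):
    A[2*i]=[np.sin(d[4]),np.sin(d[4]+d[5]),0,1];A[2*i+1]=[np.cos(d[4]),np.cos(d[4]+d[5]),1,0]
b=np.stack([r,D[:,2]],1).ravel()
print(np.linalg.lstsq(A,b,rcond=None))
```

```text
[511.81674693 511.32803763 589.33584034 586.02888954] [116.06096485 118.59864219 114.10875203 116.0277149 ]
(array([398.00900303, 396.90316691, -45.16990757,  12.37236613]), array([310.92389775]), np.int32(4), array([3.02113485, 2.59362498, 0.34164753, 0.17067691]))
```

Run:
```python
from h import *
from rig import vision
np.set_printoptions(precision=0,suppress=True)
def py(n,uv,y):
    o,d=ray(n,uv);return o+d*(y-o[1])/d[1]
for y in(92,120,140,160):print(y,py("side",(216.7,96.7),y), "bottom", py("side",(150+235/3,40+238/3),y))
c=vision.capture("top");cv2.imwrite("pics/t2.png",c["image"][40:240,230:430,::-1].repeat(3,0).repeat(3,1))
c=vision.capture("side");cv2.imwrite("pics/s3.png",cv2.resize(c["image"][0:180,180:420,::-1],None,fx=3.3,fy=3.3,interpolation=2))
```

```text
92 [627.  92. 346.] bottom [600.  92. 293.]
120 [613. 120. 365.] bottom [586. 120. 314.]
140 [602. 140. 378.] bottom [577. 140. 328.]
160 [592. 160. 391.] bottom [567. 160. 343.]
```

View pics/t2.png

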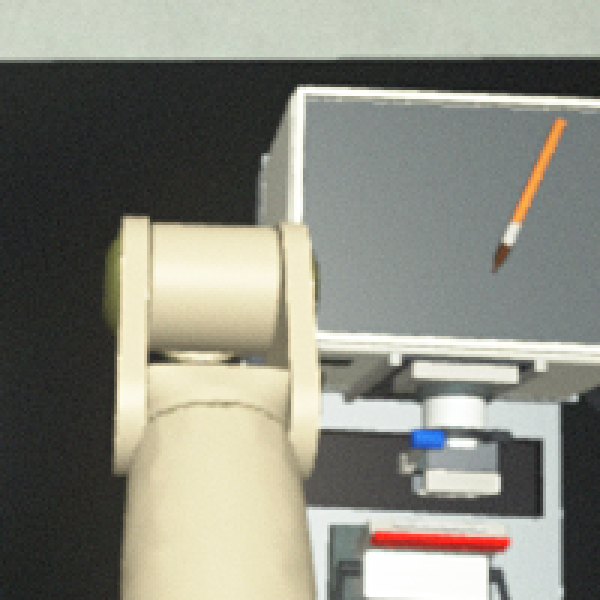

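View pics/s3.png

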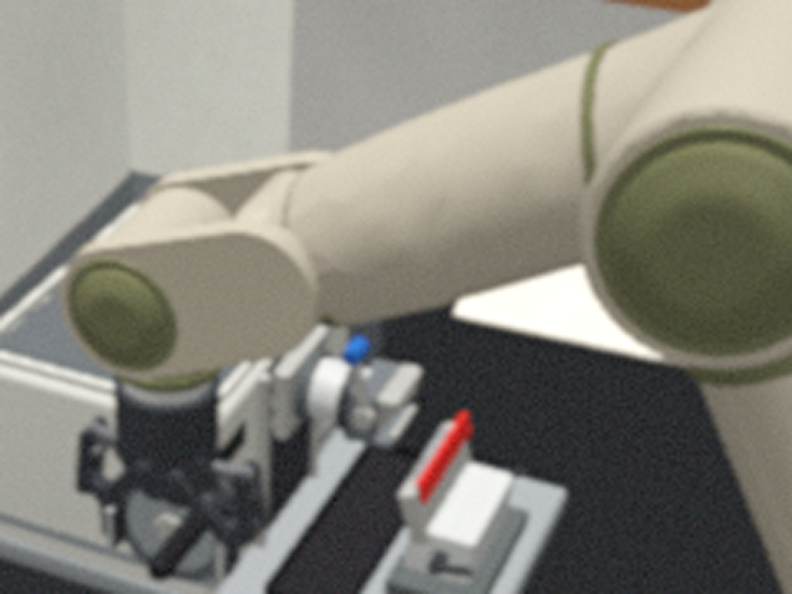

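```bash
python3 -m jog '[[[-0.003,0.002,0,0,0,0],[0,0,0,0,0,0],[0,0,0,0,0,0],[0,0,0,0,0,0],[0,0,0,0,0,0],[0,0,0,0,0,0],[0,0,0,0,0,0],[0,0,0,0,0,0]]]' 255 30
python3 - <<'E'
from h import *
from rig import vision
togo([592.6,94,139])
s,R=now();print(s["dq"].round(3))
c=vision.capture("wrist");cv2.imwrite("pics/w3.png",c["image"][:,:,::-1])
E
```

```text
time_s: 4.53
eef_pos: [593.3, 92.5, 142.4]
ee_rot: [-0.487, -0.512, -0.487, 0.513]
force: [-5.8, 0.4, 4.3]
grip_width: 0.234
t 4.53 pos [593.3  92.5 142.4] F [-5.8  0.4  4.3] grip 0.234 q [-0.04  0.56  1.39 -0.    1.19  0.01]
shift tool mm [ 3.4 -0.8 -1.5] rotvec tool [0.    0.    0.001]
[ 0.002  0.     0.002 -0.    -0.001  0.001]
```

View pics/w3.png

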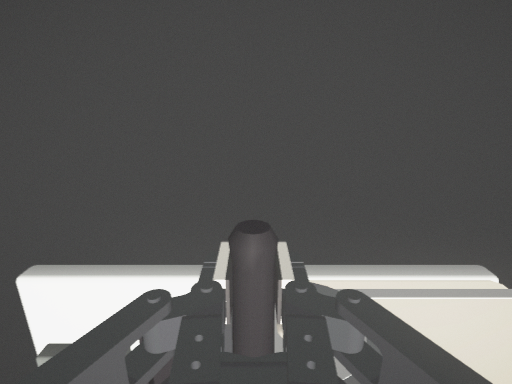

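```bash
python3 -m jog '[[[-0.0063,0.0063,0,0,0,0],[-0.0048,0.0076,0,0,0,0]]]';python3 -m jog '[[[-0.003,0.0085,0,0,0,0],[-0.001,0.0089,0,0,0,0],[0,0,0,0,0,0]]]'
```

```text
time_s: 4.82
eef_pos: [608.0, 91.7, 152.5]
ee_rot: [-0.487, -0.513, -0.487, 0.513]
force: [4.1, -0.4, -16.3]
grip_width: 0.233
time_s: 5.2
eef_pos: [624.4, 90.8, 155.0]
ee_rot: [-0.486, -0.512, -0.488, 0.514]
force: [-0.4, 0.9, -26.7]
grip_width: 0.235
```

```bash
python3 -m jog '[[[0.0025,0,0,0,0,0],[0.0014,0.0103,0,0,0,0],[0.004,0.0097,0,0,0,0],[0.0064,0.0083,0,0,0,0]]]';python3 -m jog '[[[0.0083,0.0064,0,0,0,0],[0.0097,0.004,0,0,0,0],[0.0103,0.0014,0,0,0,0],[0,0,0,0,0,0]]]'
```

```text
time_s: 5.7
eef_pos: [650.9, 89.5, 142.1]
ee_rot: [-0.485, -0.511, -0.489, 0.515]
force: [-18.2, 0.3, -15.8]
grip_width: 0.229
time_s: 6.2
eef_pos: [661.9, 88.9, 115.1]
ee_rot: [-0.485, -0.51, -0.489, 0.515]
force: [-25.4, -0.1, -1.2]
grip_width: 0.236
```

```bash
python3 -m jog '[[[0,-0.0025,0,0,0,0],[0.0103,-0.0014,0,0,0,0],[0.0097,-0.004,0,0,0,0],[0.0083,-0.0064,0,0,0,0]]]';python3 -m jog '[[[0.0064,-0.0083,0,0,0,0],[0.004,-0.0097,0,0,0,0],[0.0014,-0.0103,0,0,0,0],[0,0,0,0,0,0]]]'
```

```text
time_s: 6.7
eef_pos: [653.3, 89.4, 90.2]
ee_rot: [0.489, 0.515, 0.484, -0.51]
force: [2.9, 1.3, 0.7]
grip_width: 0.232
time_s: 7.2
eef_pos: [621.8, 91.0, 74.5]
ee_rot: [-0.487, -0.513, -0.487, 0.513]
force: [-1.2, 1.9, -12.1]
grip_width: 0.234
```

```bash
python3 -m jog '[[[0.0012,0,0,0,0,0],[-0.0014,-0.0103,0,0,0,0],[-0.004,-0.0097,0,0,0,0],[-0.0064,-0.0083,0,0,0,0]]]';python3 -m jog '[[[-0.0083,-0.0064,0,0,0,0],[-0.0097,-0.004,0,0,0,0],[-0.0103,-0.0014,0,0,0,0],[0,0,0,0,0,0]]]'
```

```text
time_s: 7.7
eef_pos: [593.3, 92.4, 85.7]
ee_rot: [-0.487, -0.513, -0.487, 0.513]
force: [-0.7, 2.7, -4.8]
grip_width: 0.231
time_s: 8.2
eef_pos: [581.7, 93.0, 115.4]
ee_rot: [-0.487, -0.512, -0.487, 0.513]
force: [-9.6, 0.8, 1.0]
grip_width: 0.234
```

```bash
python3 -m jog '[[[-0.0103,0.0009,0,0,0,0],[-0.0097,0.004,0,0,0,0],[-0.0083,0.0064,0,0,0,0],[-0.0064,0.0083,0,0,0,0],[-0.004,0.0097,0,0,0,0],[-0.0014,0.0103,0,0,0,0],[0,0,0,0,0,0]]]';python3 -m jog '[[[0.0014,0.0103,0,0,0,0],[0.004,0.0097,0,0,0,0],[0.0064,0.0083,0,0,0,0],[0.0083,0.0064,0,0,0,0],[0.0097,0.004,0,0,0,0],[0.0103,0.0014,0,0,0,0],[0,0,0,0,0,0]]]'
```

```text
time_s: 9.07
eef_pos: [623.3, 90.9, 154.1]
ee_rot: [0.487, 0.514, 0.486, -0.512]
force: [1.8, 2.7, 0.9]
grip_width: 0.232
time_s: 9.95
eef_pos: [661.3, 89.0, 111.6]
ee_rot: [-0.486, -0.512, -0.488, 0.514]
force: [-5.9, 2.4, -1.3]
grip_width: 0.231
```

```bash
python3 -m jog '[[[0.0103,-0.0018,0,0,0,0],[0.0097,-0.004,0,0,0,0],[0.0083,-0.0064,0,0,0,0],[0.0064,-0.0083,0,0,0,0],[0.004,-0.0097,0,0,0,0],[0.0014,-0.0103,0,0,0,0],[0,0,0,0,0,0]]]';python3 -m jog '[[[-0.0014,-0.0103,0,0,0,0],[-0.004,-0.0097,0,0,0,0],[-0.0064,-0.0083,0,0,0,0],[-0.0083,-0.0064,0,0,0,0],[-0.0097,-0.004,0,0,0,0],[-0.0103,-0.0014,0,0,0,0],[0,0,0,0,0,0]]]'
```

```text
time_s: 10.82
eef_pos: [622.0, 90.9, 74.0]
ee_rot: [0.487, 0.513, 0.486, -0.512]
force: [-1.3, 2.8, 3.6]
grip_width: 0.231
time_s: 11.7
eef_pos: [581.4, 93.0, 114.5]
ee_rot: [-0.487, -0.513, -0.487, 0.513]
force: [-2.2, 2.7, 0.4]
grip_width: 0.231
```

Next, the final quarter, up to the stop and a shade past it.

```bash
python3 -m jog '[[[-0.0103,0.0014,0,0,0,0],[-0.0097,0.004,0,0,0,0],[-0.0083,0.0064,0,0,0,0],[-0.0064,0.0083,0,0,0,0],[-0.004,0.0097,0,0,0,0],[-0.0014,0.0098,0,0,0,0],[0,0,0,0,0,0]]]';python3 -m jog '[[[0,0.002,0,0,0,0],[0,0,0,0,0,0]]]'
```

```text
time_s: 12.58
eef_pos: [621.4, 91.0, 154.0]
ee_rot: [-0.486, -0.513, -0.487, 0.513]
force: [-5.3, 2.9, 2.5]
grip_width: 0.234
time_s: 12.82
eef_pos: [621.7, 91.0, 153.9]
ee_rot: [-0.486, -0.511, -0.488, 0.514]
force: [-15.1, 1.7, 7.1]
grip_width: 0.234
```

```bash
python3 -m jog '[[[0,0,0,0,0,0],[0,0,0,0,0,0],[0,0,0,0,0,0],[0,0,0,0,0,0],[-0.03,0,0,0,0,0],[-0.05,0,0,0,0,0],[-0.06,0,0,0,0,0],[-0.06,0,0,0,0,0],[0,0,0,0,0,0]]]' 0 30
python3 - <<'E'
from h import *
from rig import vision
togo([512,-91,320])
s,R=now()
c=vision.capture("wrist");cv2.imwrite("pics/w4.png",c["image"][:,:,::-1]);np.savez("w4.npz",R_t=R,p=s["eef_pos"],mtx=c["mtx"],he=c["hand_eye"])
E
```

```text
time_s: 13.95
eef_pos: [623.9, 90.8, 358.9]
ee_rot: [0.489, 0.515, 0.484, -0.51]
force: [0.0, 0.6, -0.8]
grip_width: 1.005
t 13.95 pos [623.9  90.8 358.9] F [ 0.   0.6 -0.8] grip 1.005 q [-0.04  0.52  0.89 -0.    1.72  0.01]
shift tool mm [  37.9 -102.7  187.4] rotvec tool [ 0.   -0.   -0.01]
```

View pics/w4.png

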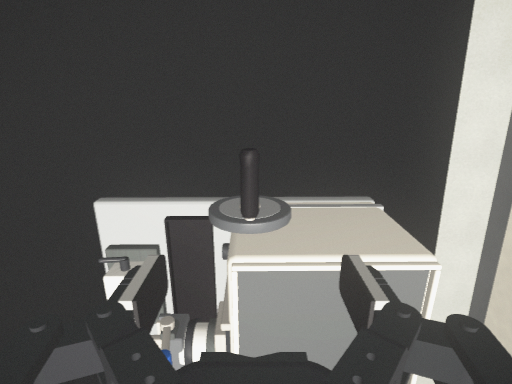

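```bash
python3 -m jog '[[[0,-0.024,0.034,0,0,0],[0,-0.024,0.034,0,0,0],[0.014,-0.024,0.034,0,0,0],[0.015,-0.024,0.034,0,0,0],[0,0,0,0,0,0]]]'
python3 - <<'E'
from h import *
from rig import vision
togo([521,-91,320])
s,R=now()
c=vision.capture("wrist");cv2.imwrite("pics/w5.png",c["image"][:,:,::-1]);np.savez("w5.npz",R_t=R,p=s["eef_pos"],mtx=c["mtx"],he=c["hand_eye"])
i=c["image"].astype(int);m=(i[...,2]>i[...,0]+50)&(i[...,2]>i[...,1]+40)
v,u=np.nonzero(m);print(len(u),u.min(),u.max(),v.min(),v.max(),u.mean(),v.mean())
for z in(246,):print(wplane("w5.npz",(u.mean(),v.mean()),z),wplane("w5.npz",(u.min(),v.mean()),z),wplane("w5.npz",(u.max(),v.mean()),z))
E
```

```text
time_s: 14.62
eef_pos: [518.5, -41.3, 322.6]
ee_rot: [-0.485, -0.513, -0.487, 0.514]
force: [0.5, 1.4, 0.9]
grip_width: 0.997
t 14.62 pos [518.5 -41.3 322.6] F [0.5 1.4 0.9] grip 0.997 q [-0.3   0.26  1.35 -0.    1.53 -0.25]
shift tool mm [ 2.5  5.2 49.5] rotvec tool [-0.003 -0.001  0.004]
578 251 269 252 285 260.02595155709344 268.78373702422147
[521.30725521 -92.90438975 246.        ] [514.04979451 -92.51812954 246.        ] [528.52138693 -93.28834388 246.        ]
```

View pics/w5.png

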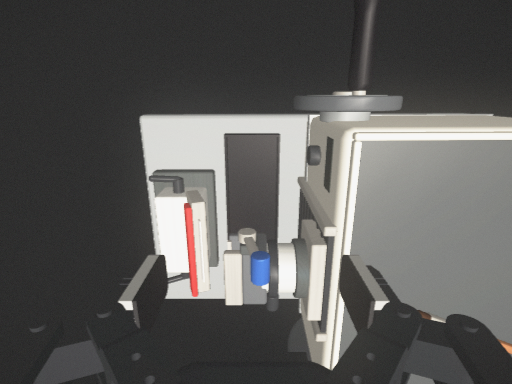

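```bash
python3 -m jog '[[[0,0.018,0.025,0,0,0],[0,0.018,0.026,0,0,0],[0,0,0,0,0,0],[0,0,0,0,0,0],[0,0,0,0,0,0],[0,0,0,0,0,0],[0.02,0,0,0,0,0],[0,0,0,0,0,0]]]' 255 40
python3 - <<'E'
from h import *
from rig import vision
togo([552,-94,240])
s,R=now()
c=vision.capture("wrist");cv2.imwrite("pics/w6.png",c["image"][:,:,::-1])
c=vision.capture("side");cv2.imwrite("pics/s6.png",cv2.resize(c["image"][40:160,200:360,::-1],None,fx=4,fy=4,interpolation=2))
E
```

```text
time_s: 15.68
eef_pos: [553.0, -92.4, 303.8]
ee_rot: [-0.486, -0.512, -0.488, 0.513]
force: [0.1, -0.1, 1.0]
grip_width: -0.001
t 15.68 pos [553.  -92.4 303.8] F [ 0.1 -0.1  1. ] grip -0.001 q [-0.37  0.36  1.27  0.    1.52 -0.32]
shift tool mm [63.8 -0.8  1.7] rotvec tool [ 0.001 -0.001  0.002]
```

View pics/w6.png

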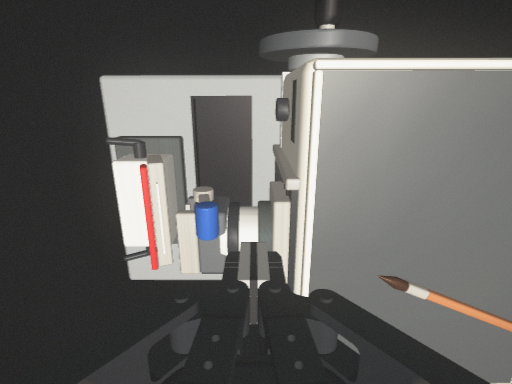

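View pics/s6.png

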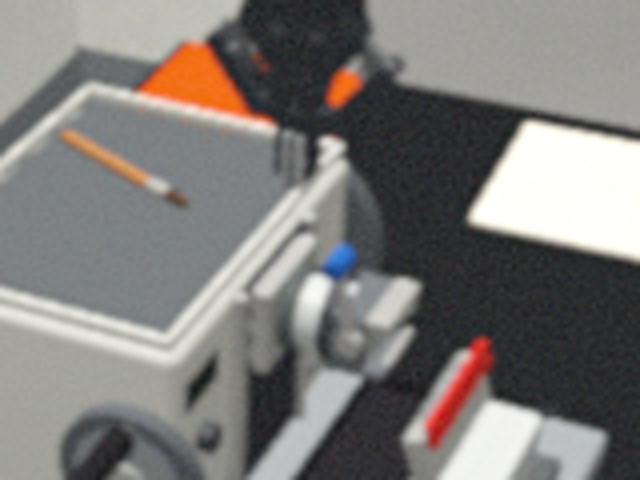

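```bash
python3 -m jog '[[[0.03,0,0.002,0,0,0],[0.03,0,0,0,0,0],[0.004,0,0,0,0,0],[0,0,0,0,0,0]]]'; python3 -m jog '[[[0,-0.006,0,0,0,0],[0,-0.006,0,0,0,0],[0,0,0,0,0,0]]]'
python3 - <<'E'
from h import *
from rig import vision
togo([552,-94,240])
c=vision.capture("wrist");cv2.imwrite("pics/w7.png",c["image"][:,:,::-1])
c=vision.capture("side");cv2.imwrite("pics/s7.png",cv2.resize(c["image"][40:160,200:360,::-1],None,fx=4,fy=4,interpolation=2))
E
```

```text
time_s: 16.27
eef_pos: [553.9, -94.9, 242.0]
ee_rot: [0.487, 0.513, 0.486, -0.513]
force: [0.7, 1.0, 0.1]
grip_width: -0.003
time_s: 16.65
eef_pos: [541.7, -94.2, 241.6]
ee_rot: [0.488, 0.513, 0.486, -0.512]
force: [4.0, 0.1, 1.0]
grip_width: -0.001
t 16.65 pos [541.7 -94.2 241.6] F [4.  0.1 1. ] grip -0.001 q [-0.39  0.36  1.42  0.    1.35 -0.33]
shift tool mm [ 1.6 10.3 -0.8] rotvec tool [ 0.     0.001 -0.003]
```

View pics/w7.png

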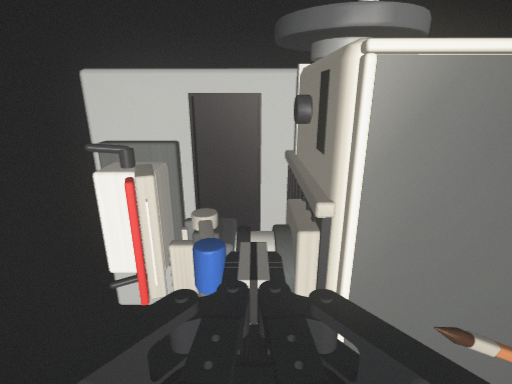

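View pics/s7.png

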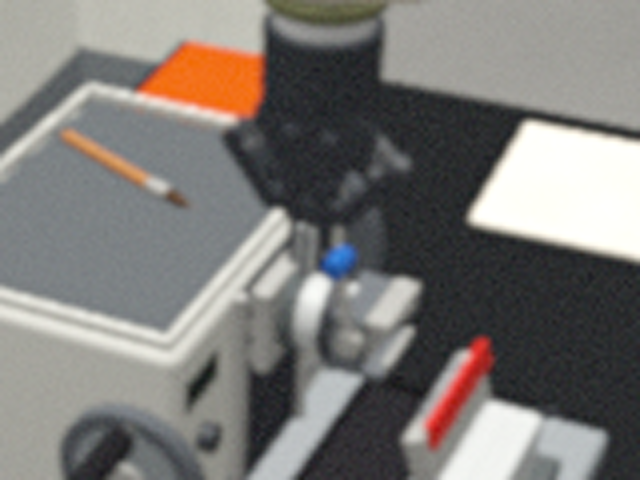

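```bash
python3 -m jog '[[[0,-0.006,0,0,0,0],[0,-0.006,0,0,0,0],[0,-0.006,0,0,0,0],[0,0,0,0,0,0]]]'; python3 -m jog '[[[0.002,-0.006,0,0,0,0],[0.002,-0.006,0,0,0,0],[0.002,-0.006,0,0,0,0],[0,0,0,0,0,0]]]'
python3 - <<'E'
from h import *
from rig import vision
togo([497,-92,235])
c=vision.capture("wrist");cv2.imwrite("pics/w8.png",c["image"][:,:,::-1])
c=vision.capture("side");cv2.imwrite("pics/s8.png",cv2.resize(c["image"][40:160,200:360,::-1],None,fx=4,fy=4,interpolation=2))
E
```

```text
time_s: 17.25
eef_pos: [524.1, -93.5, 241.6]
ee_rot: [0.488, 0.513, 0.486, -0.512]
force: [5.8, -0.6, 4.9]
grip_width: 0.002
time_s: 17.75
eef_pos: [506.2, -92.5, 235.4]
ee_rot: [0.488, 0.513, 0.486, -0.512]
force: [5.4, -0.6, 3.9]
grip_width: 0.003
t 17.75 pos [506.2 -92.5 235.4] F [ 5.4 -0.6  3.9] grip 0.003 q [-0.41  0.29  1.54  0.    1.31 -0.36]
shift tool mm [ 0.4 -9.2 -0.1] rotvec tool [ 0.     0.001 -0.003]
```

View pics/w8.png

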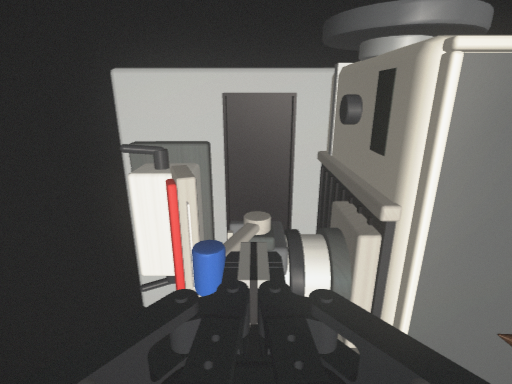

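View pics/s8.png

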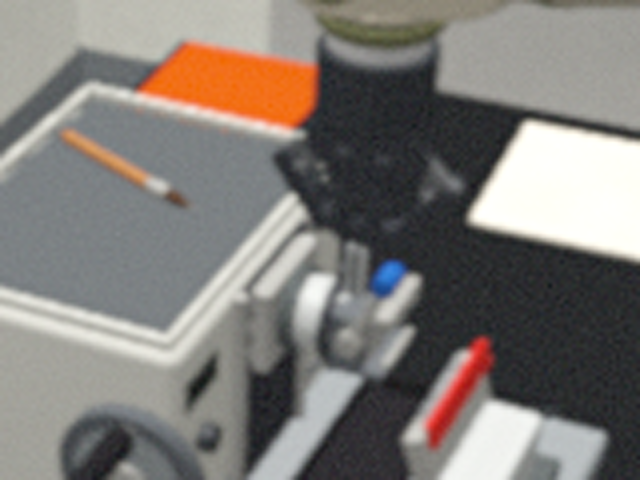

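```bash
python3 -m jog '[[[0,-0.004,0,0,0,0],[0,0,0,0,0,0]]]'; python3 -m jog '[[[0,-0.003,0,0,0,0],[0,0,0,0,0,0]]]'; python3 -m jog '[[[0,-0.002,0,0,0,0],[0,0,0,0,0,0]]]'
```

```text
time_s: 18.1
eef_pos: [502.3, -92.3, 234.4]
ee_rot: [0.487, 0.513, 0.486, -0.512]
force: [9.4, -1.4, -2.7]
grip_width: -0.001
time_s: 18.35
eef_pos: [499.6, -92.0, 233.9]
ee_rot: [0.487, 0.513, 0.486, -0.512]
force: [12.4, -2.1, -8.0]
grip_width: 0.001
time_s: 18.6
eef_pos: [498.3, -92.0, 233.8]
ee_rot: [0.488, 0.514, 0.486, -0.512]
force: [16.8, -1.1, -11.2]
grip_width: -0.002
```

```bash
python3 -m jog '[[[0.002,-0.001,0,0,0,0],[0,0,0,0,0,0]]]'; python3 -m jog '[[[0.001,-0.001,0,0,0,0],[0,0,0,0,0,0]]]'
python3 - <<'E'
from h import *
from rig import vision
togo([497,-92,235])
s,R=now()
c=vision.capture("wrist");cv2.imwrite("pics/w9.png",c["image"][:,:,::-1]);np.savez("w9.npz",R_t=R,p=s["eef_pos"],mtx=c["mtx"],he=c["hand_eye"])
i=c["image"].astype(int);m=(i[...,2]>i[...,0]+50)&(i[...,2]>i[...,1]+40)
v,u=np.nonzero(m);print(u.min(),u.max(),v.min(),v.max());print(wplane("w9.npz",(u.mean(),v.mean()),238),[wplane("w9.npz",(k,v.mean()),238)[0].round(1) for k in(u.min(),u.max())])
c=vision.capture("side");cv2.imwrite("pics/s9.png",cv2.resize(c["image"][40:160,200:360,::-1],None,fx=4,fy=4,interpolation=2))
E
```

```text
time_s: 18.85
eef_pos: [498.2, -92.0, 233.5]
ee_rot: [0.489, 0.515, 0.485, -0.511]
force: [17.4, 0.7, -1.3]
grip_width: 0.002
time_s: 19.1
eef_pos: [498.0, -92.1, 233.4]
ee_rot: [0.49, 0.515, 0.484, -0.51]
force: [21.0, 0.5, 2.9]
grip_width: -0.003
t 19.1 pos [498.  -92.1 233.4] F [21.   0.5  2.9] grip -0.003 q [-0.42  0.27  1.57  0.    1.29 -0.36]
shift tool mm [-1.6 -1.  -0. ] rotvec tool [ 0.     0.001 -0.011]
195 226 244 294
[476.74486074 -91.1561989  238.        ] [np.float64(469.5), np.float64(484.9)]
```

View pics/w9.png

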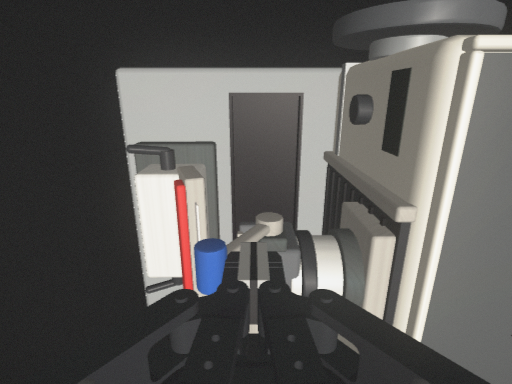

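View pics/s9.png

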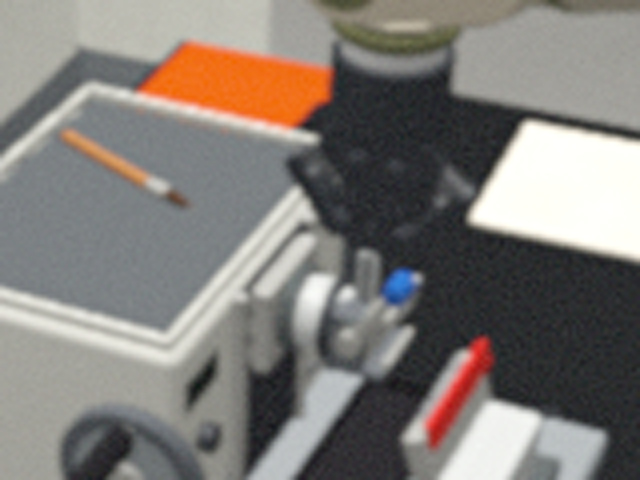

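```bash
python3 -m jog '[[[0,0,0,0,0,0],[0,0,0,0,0,0],[0,0,0,0,0,0],[0,0,0,0,0,0]]]'
python3 - <<'E'
from h import *
from rig import vision
c=vision.capture("side");cv2.imwrite("pics/s10.png",cv2.resize(c["image"][45:220,160:360,::-1],None,fx=4,fy=3.4,interpolation=2))
E
```

```text
time_s: 19.7
eef_pos: [498.0, -92.1, 233.4]
ee_rot: [0.49, 0.515, 0.484, -0.51]
force: [20.6, 1.0, 3.7]
grip_width: -0.003
```

View pics/s10.png

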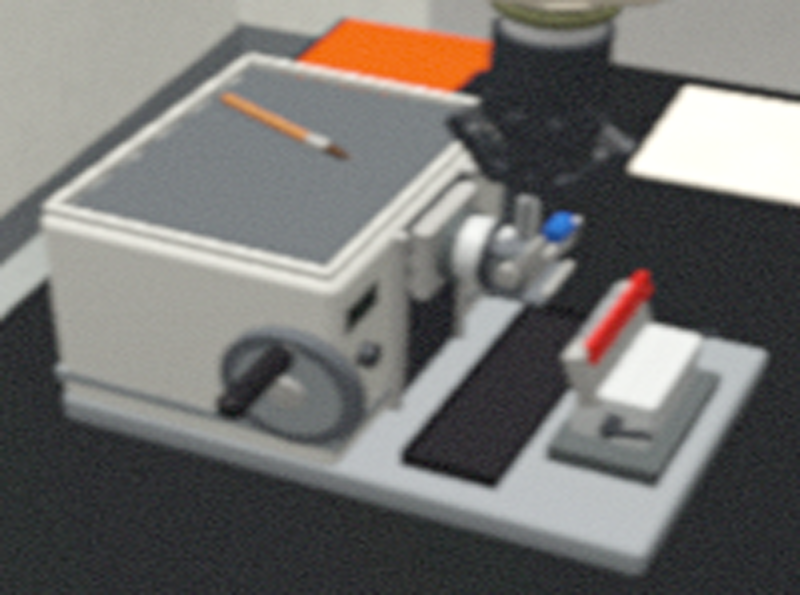

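Run:
```python
from h import *
c=C["side"]
for a in(0,-.3,-.6,.3):
  for out in(4,82):
    P=np.array([619.5,31,125])+40*np.sin(a)*XM+40*np.cos(a)*ZM+out*YM
    q=c["mtx"]@(c["R"]@P+c["t"]);u=q[:2]/q[2];print(a,out,((u-[160,45])*[4,3.4]).round(0))
```

```text
0 4 [286. 351.]
0 82 [229. 408.]
-0.3 4 [303. 357.]
-0.3 82 [246. 414.]
-0.6 4 [317. 366.]
-0.6 82 [261. 424.]
0.3 4 [270. 349.]
0.3 82 [212. 405.]
```

The handle's free end shows at about (230, 405) in the side view. The prediction for the stop (angle 0) is (229, 408), so the wheel is still at its stop.

Run:
```python
from rig import workorder
print(workorder.finish_job())
```

```text
the job is handed in; nothing more can be done
None
```

I wound the coarse-feed wheel just over two turns to its stop. I then pulled the blue-tipped lever forward to its stop with the closed fingers and handed the job in at about 20 s, still holding it there. The hand-in reports no verdict, so these are my last readings:

- **Wheel:** at the end of winding, an extra 2 mm push moved the handle only 0.3 mm and raised the force to 15 N, so it was at the stop. After the lever pull, the side picture shows the handle straight up, as expected at angle 0. I did not check the specimen head separately at the end.
- **Lever:** the blue knob moved about 44 mm forward to x ≈ 477 mm, against 478 mm predicted for the stop. The arm stalled there at a steady 20.6 N, and the pose did not change over the last half second.
- **Surroundings:** no contact with the knife holder was seen or felt, and the brush sits where it started. I never took the arm near the wax blocks or the slide box, and I did not picture them again at the end.
- **Disagreement:** my first estimate of the wheel centre was about 2–3 mm off, which gave up to 27 N at the wrist in the first half turn. I corrected it from the force readings.

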